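# Hook the covered olive dish on the tasting stand and uncover it

### The arm

A 6-joint arm with a two-finger parallel gripper is mounted at the origin on the work surface. World frame = base frame: x ahead of the robot, y to its left, z up, the work surface at z = 0. Lengths are in m, angles in degrees, forces in N, time in s.
With the tool pointing down it reaches from about 0.4 to 0.825 m from the base axis. Payload 7 kg.
Tool frame: the origin (TCP) lies at the very end of the fingers, on their centre line; the grasp point (between the pads) lies tcp_to_grasp behind it (tcp_to_grasp is the distance from the TCP to the grasp point, in m); x points along the fingers, y is the direction in which the jaws open and shut, and the axes are right-handed (so a half turn about x gives the same grasp; the last joint's range is limited). The gripper opens to 88 mm and grips with 3 to 60 N. Pads are 19 mm wide; open, the fingers measure 130 mm over their backs; the gripper's body (78 mm by 193 mm) begins 47 mm behind the grasp point.
Start: joints at [-60.785, 20.546, 0.682, 0, -70.136, -16.507], TCP at [0.148, -0.658, 0.227] pointing down, gripper open.
Joint ranges: [-176.03, 176.03], [-82.01, 121.73], [-58.28, 71.71], [-173.87, 95.51], [-174.79, -0.11], [-173.66, 173.66]. Speed limits (degrees/s): [136.94, 136.94, 172.46, 180, 180, 180].

### API

Orientations are given as [roll, pitch, yaw] about the fixed x, y, z axes, in that order (R = Rz(yaw) Ry(pitch) Rx(roll)).
In Python, from plant import * gives the robot as it stands. The module is installed in compiled form; this text tells all that it offers.
- The arm moves only by the shell command python3 -m pendant 'ROWS'. ROWS is JSON, a list of rows, each an object with "claw": the finger opening in mm, from 0 to 87.6; "linear": the shift along the tool's x, y, z in mm, a list of three; "twist": the turn about the tool's x in rad. In form: [{"claw": claw, "linear": [tx, ty, tz], "twist": twist}, ...]. A call has exactly 10 rows; each row shifts and turns the commanded pose from where the row before left it, along the tool's axes as they then stand; what a row does not reach is not made up. A row lasts 1/12 s, in which the tool goes at most 41.7 mm and 7.16 degrees, less where a joint would pass 70% of its speed; a pose out of reach is approached as far as the arm can. A call with a gripper value outside its range is refused whole. The fingers move at their own pace and stop on an object; the grip force is fixed at half the most. Time passes only in rows, so rows that do not move let the fingers close, or fill a call up. It gives the time, the measured TCP pose, the force and the opening at its end, in the units of the state.
- get_obs(): the state, without advancing time (a new reading comes with each control period).
- snapshot(name): name is "scene" or "side" or "wrist"; returns (picture, depth): 400x640x3 uint8, red, green, blue; 400x640 float32, m along the optical axis (not along the pixel's ray), 0 where there is no reading.
- camera_params(name): a dict with "fx", "fy", "cx", "cy" (pixels), "k1" (the pictures are not rectified: a ray, as slopes to the right and down, at radius r is drawn at 1 + k1 r^2 times it, then the intrinsics apply), "rvec" (rotation vector, rad) and "tvec" (3), from world to camera coordinates, as OpenCV has them. Camera axes: x right, y down, z forward; pixel columns grow to the right and rows downward; lengths in m; the calibration is good to about 2 mm. A picture is of the moment at which its call begins: read the wrist's pose just before it. camera_params takes no time and is no camera call; for the wrist camera it gives the pose at the moment of the call.
- close_job(): hands the job in, once; it reports no verdict.
Trained networks look in the newest picture that a camera, given by its name, has taken for a name from the list of things; names that differ only in an ending like _2 or _b are one class to them, and where a whole thing is asked for, a point or a joint stands for the part that bears it (a point fixed in the world has none). Each returns a list of dicts, best first, with "confidence" (0 to 1); they miss things now and then, are a little off and sometimes report something else, mostly with a low value. They report only what shows in the picture. A call takes as long as a camera call. They do not tell look-alikes from the thing itself.
- boxes_of(camera, target): "xy" ([column, row] in pixels, amid what is visible of it).
The state is a dict: "clock": time; "joint_pos": joint angles; "qvel": joint speeds; "tau": joint torques, N m; "tool_pos": TCP position; "orientation": TCP orientation; "force": force on the tool from outside, world axes, zero at the start; "moment": the same for the moment, N m; "opening": finger opening in m.
Only numpy, scipy, OpenCV 4.12 (cv2) and the standard library are available. Lean on these libraries where they do the work, as an engineer would, in place of code of your own. Each camera call takes 0.05 s, during which the arm holds its last target. There are 200 camera calls.

### The job

Pick up the covered olive dish and hang it on the sloping stand: its hooked tail over the steel rail, the dish lying flat and straight along the middle of the slope with its loose lid still on, so that all the olives roll together to the low end. Only then lift the lid off by its yellow handle and lay it flat on the cork mat, handle up. Drop nothing, and leave the jars and bottles where they are.

Things in the scene. Friction and masses are not known exactly. Their poses are not given: they have to be found in the camera images.
- dish_center (a point): Olive dish, a terracotta trough under a clear lid: 160 mm long (x), 60 wide (y), walls 38 high and 4 thick, floor 4 thick; 0.35 kg, with lid and olives 0.51 kg. The point is its centre, 19 mm above its underside; x points to the hooked tail, z up. It stands on the table; grasp it across its 60 mm width below the lid (lid's top 42 mm, handle's top 68 mm above the underside).
- dish_tail (a point): The steel tail, a hook at the dish's +x end: a 40 mm wide flange from the end wall (x = 80 mm) to x = 103, underside 32 and top 36 mm above the dish's underside, its tongue (x = 98 to 103) turned down to 14 mm above the underside. The rail goes in the 18 mm gap, open below. The point is mid-gap under the flange: 89 mm from the dish's centre, 32 mm above the underside.
- lid_handle (a point): Loose clear lid, plate 158 x 58 x 4 mm, 0.12 kg, with a yellow handle: a rib 60 mm long (x), 12 thick (y), 26 high. The point is the rib's centre, 13 mm above the plate's top, 23 mm above the lid's lowest face; z up out of the lid. Below the plate a 147 x 47 mm plug, 6 mm deep, sits in the dish with 2.5 mm play each way; nothing else holds it.
- seat: Sloping plate of the wooden stand, fixed, tilted 28 degrees, 44 mm wide (y), from x = -85 to 75 mm. Origin on its top face where the middle of the hung dish's underside belongs, 75 mm above the table; x points up the slope to the rail, z square to the slope. The hung dish's x points up the slope, 5 mm play each way along it. Base board 185 x 130 x 12 mm.
- rail (a point): Middle of the stand's rail, a steel bar 8 mm thick along the seat's y, 140 mm above the table, between 10 mm square posts 110 mm apart. It lies at x = 89, z = 27 mm of the seat. With the dish hung, the flange is 1 mm above it.
- mat: Cork mat fixed flat on the table, 200 mm (its x) by 120 mm (y), 4 mm thick. The origin is the middle of its underside, z up.
- olive1: One of three large green olives in the dish, a ball 24 mm across (14 g). Origin at its centre.
- olive2: One of three large green olives in the dish, a ball 24 mm across (14 g). Origin at its centre.
- olive3: One of three large green olives in the dish, a ball 24 mm across (14 g). Origin at its centre.
- oil1: Bystander: standing oil bottle, 56 mm across, 210 mm tall. Origin under its middle.
- oil2: Bystander: standing oil bottle, 56 mm across, 210 mm tall. Origin under its middle.
- jar1: Bystander: standing olive jar with yellow cap, 76 mm across, 110 mm tall. Origin under its middle.
- jar2: Bystander: standing olive jar with yellow cap, 76 mm across, 110 mm tall. Origin under its middle.
- jar3: Bystander: standing olive jar with yellow cap, 76 mm across, 110 mm tall. Origin under its middle.
- mojo: Bystander: small sauce jar with red cap, 48 mm across, 60 mm tall. Origin under its middle.
- paste: Bystander: small jar with brass cap, 48 mm across, 60 mm tall. Origin under its middle.
Not all that is in view belongs to the job. What is shaped like the part that bears dish_center but red is not meant.

How it is judged:
By the outcome, as a careful person would: the job done as asked, in the order asked, and still so for the second after the job is handed in, with the robot touching nothing.
It also fails if it takes over 64 s, if anything falls off the work surface, if the arm or the gripper's body presses on something with over 40 N, if the wrist force passes 120 N, or if a joint passes its speed limit or range.

## Working session

There is one attempt and no reset: what is moved stays moved. The work goes in short steps, Python scripts to look and compute and a shell command to move; the robot and the scene stay as the last step left them, time stands still between calls to the robot, and variables do not carry over. Pictures are saved under pics/ and viewed, about 8 in all and at most 12, crops included, and the job is handed in when it is done.

```bash
mkdir -p pics; cat > h.py <<'E'
from plant import *
import numpy as np, cv2
from scipy.spatial.transform import Rotation as R
def ray(p,P):
    x=np.array([(p[0]-P["cx"])/P["fx"],(p[1]-P["cy"])/P["fy"]]); u=x.copy()
    for _ in range(20): u=x/(1+P["k1"]*(u@u))
    return u
def w(p,d,P):  # pixel + depth -> world
    u=ray(p,P); c=np.array([u[0]*d,u[1]*d,d]); M=cv2.Rodrigues(np.array(P["rvec"],float))[0]
    return M.T@(c-np.array(P["tvec"],float))
def onz(p,z,P): # pixel -> world at height z
    u=ray(p,P); M=cv2.Rodrigues(np.array(P["rvec"],float))[0]; t=np.array(P["tvec"],float)
    C=-M.T@t; d=M.T@np.array([u[0],u[1],1]); return C+d*(z-C[2])/d[2]
def px(X,P):
    M=cv2.Rodrigues(np.array(P["rvec"],float))[0]; c=M@np.array(X)+np.array(P["tvec"],float)
    u=c[:2]/c[2]; u=u*(1+P["k1"]*(u@u)); return np.array([u[0]*P["fx"]+P["cx"],u[1]*P["fy"]+P["cy"]])
def cloud(dep,P):
    v,u=np.mgrid[0:400,0:640]; K=np.array([[P["fx"],0,P["cx"]],[0,P["fy"],P["cy"]],[0,0,1]])
    q=np.stack([u.ravel(),v.ravel()],1).astype(float); x=(q-[P["cx"],P["cy"]])/[P["fx"],P["fy"]]; n=x.copy()
    for _ in range(20): n=x/(1+P["k1"]*(n**2).sum(1,keepdims=True))
    d=dep.ravel()[:,None]; c=np.hstack([n*d,d]); M=cv2.Rodrigues(np.array(P["rvec"],float))[0]
    W=(c-np.array(P["tvec"],float))@M; W[d[:,0]==0]=np.nan; return W.reshape(400,640,3)
E
python3 - <<'E'
from h import *
o=get_obs(); print({k:np.round(v,4) for k,v in o.items()})
for n in ("scene","side"):
    im,d=snapshot(n); P=camera_params(n); print(n,{k:np.round(v,4) for k,v in P.items()})
    np.savez(n+"0.npz",im=im,d=d); cv2.imwrite(f"pics/{n}0.png",im[:,:,::-1])
    for t in ("dish_center","dish_tail","lid_handle","seat","rail","mat","oil1","jar1","mojo","paste"):
        for b in boxes_of(n,t)[:4]:
            x=np.round(b["xy"]).astype(int); dd=d[min(max(x[1],0),399),min(max(x[0],0),639)]
            print(n,t,x,round(b["confidence"],2),np.round(w(b["xy"],dd,P),3) if dd>0 else None)
print(get_obs()["clock"])
E
```

```text
{'clock': np.float64(0.0), 'joint_pos': array([-6.07847e+01,  2.05913e+01,  6.34900e-01, -2.03000e-02,
       -7.01360e+01, -1.65070e+01]), 'qvel': array([-0.0015, -0.0869, -0.0025, -0.0525, -0.0188,  0.0547]), 'tau': array([ 1.80000e-03, -5.82714e+01,  2.93058e+01,  6.99690e+00,
        7.00000e-03, -2.00000e-04]), 'tool_pos': array([ 0.1484, -0.658 ,  0.2256]), 'orientation': array([ 94.8337,  89.9056, 107.5351]), 'force': array([ 0.4612, -0.0767, -0.4055]), 'moment': array([-0.0218, -0.0271, -0.0094]), 'opening': np.float64(0.0879)}
scene {'fx': np.float64(383.656), 'fy': np.float64(383.656), 'cx': np.float64(324.4512), 'cy': np.float64(198.969), 'k1': np.float64(-0.0491), 'rvec': array([ 2.0988,  1.573 , -0.4751]), 'tvec': array([-0.124 , -0.367 ,  1.5221])}
scene dish_center [229 182] 0.66 [ 0.302 -0.3    0.001]
scene dish_center [384 123] 0.63 [0.184 0.314 0.002]
scene dish_center [332 254] 0.57 [ 0.675 -0.045  0.034]
scene dish_tail [231 183] 0.94 [ 0.309 -0.295  0.003]
scene dish_tail [385 125] 0.67 [0.199 0.313 0.002]
scene dish_tail [333 253] 0.54 [ 0.674 -0.044  0.039]
sce
[... 1067 characters left out ...]
 [456 341] 0.89 [0.185 0.309 0.006]
side dish_tail [292 224] 0.86 [0.575 0.011 0.035]
side lid_handle [293 216] 0.64 [ 0.576 -0.012  0.045]
side seat [285 295] 0.67 [0.535 0.3   0.075]
side rail [281 310] 0.57 [0.548 0.287 0.015]
side mat [317 181] 0.64 [ 0.548 -0.262  0.004]
side oil1 [209 194] 0.91 [0.787 0.023 0.119]
side oil1 [212 246] 0.77 [0.714 0.218 0.117]
side oil1 [263 154] 0.72 [ 0.718 -0.262  0.09 ]
side jar1 [193 287] 0.91 [0.723 0.316 0.09 ]
side jar1 [261 156] 0.79 [ 0.721 -0.257  0.085]
side jar1 [248 176] 0.58 [ 0.732 -0.136  0.082]
side mojo [376 268] 0.56 [0.351 0.172 0.054]
side mojo [248 177] 0.2 [ 0.731 -0.135  0.081]
side paste [375 200] 0.61 [ 0.361 -0.116  0.046]
1.1
```

```bash
python3 -c "
import pkgutil;print([m.name for m in pkgutil.iter_modules() if m.name in('plant','pendant')])"
```

```text
['pendant', 'plant']
```

```bash
python3 - <<'E'
import cv2
a=cv2.imread("pics/scene0.png")[90:330,190:490]; cv2.imwrite("pics/sc_crop.png",cv2.resize(a,None,fx=2.5,fy=2.5))
a=cv2.imread("pics/side0.png")[130:380,180:500]; cv2.imwrite("pics/sd_crop.png",cv2.resize(a,None,fx=2.4,fy=2.4))
E
```

```text
(no output)
```

View pics/sc_crop.png

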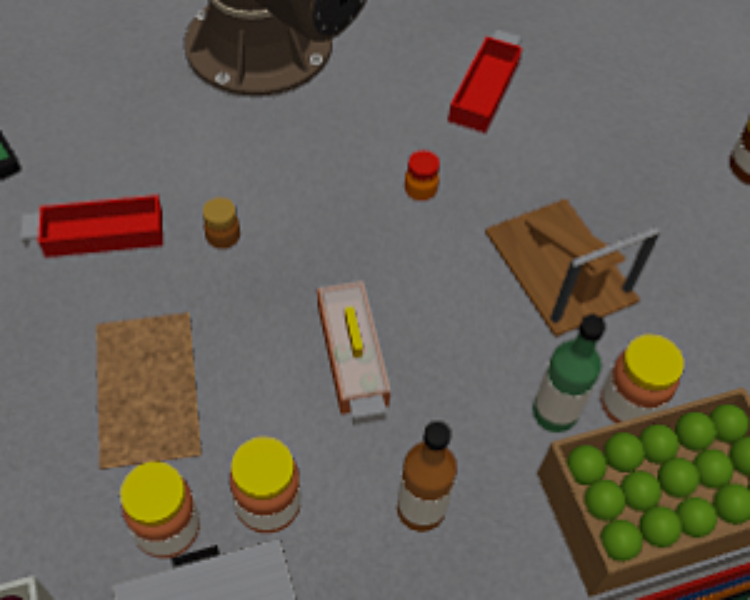

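View pics/sd_crop.png

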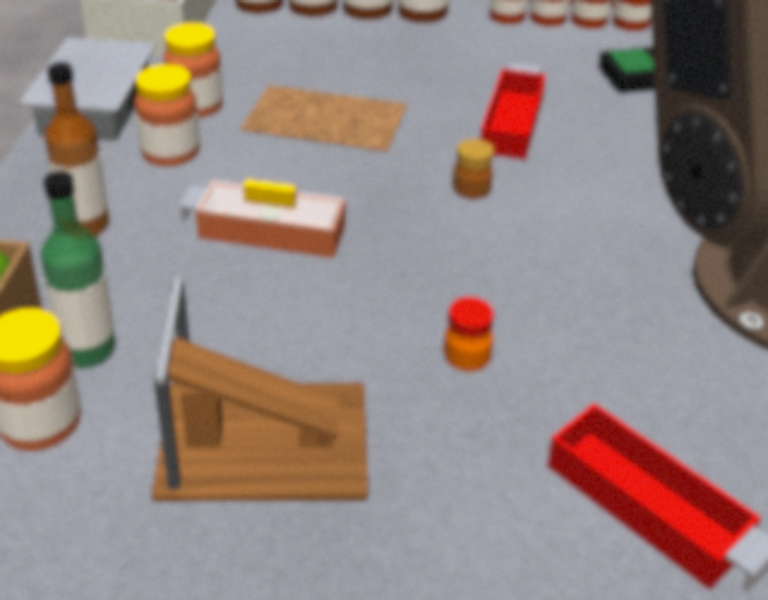

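```bash
cat > m0.py <<'E'
from h import *
import plant; print([k for k in dir(plant) if not k.startswith('_')], getattr(plant,'tcp_to_grasp',None))
o=get_obs(); M=R.from_euler('xyz',o['orientation'],degrees=True).as_matrix(); print("tool axes cols\n",M.round(3))
def rect(n,p): (c,s,a)=cv2.minAreaRect((p[:,:2]*1000).astype(np.float32)); print(n,len(p),np.round(c,1),np.round(s,1),round(a,1),"zmed",p[:,2].mean().round(4),np.percentile(p[:,2],[5,95]).round(3))
def pick(W,m,c,r,z): 
    q=W[m]; return q[(np.hypot(q[:,0]-c[0],q[:,1]-c[1])<r)&(q[:,2]>z[0])&(q[:,2]<z[1])]
for n in ("scene","side"):
    f=np.load(n+"0.npz"); im,d=f['im'],f['d']; P=camera_params(n); W=cloud(d,P); h=cv2.cvtColor(im,cv2.COLOR_RGB2HSV)
    H,S,V=[h[:,:,i].astype(int) for i in range(3)]
    yel=(H>22)&(H<34)&(S>200)&(V>120); rect(n+" handle",pick(W,yel,(.59,0),.12,(.03,.09)))
    ter=(H<12)&(S>110); rect(n+" terr",pick(W,ter,(.59,0),.16,(.008,.06)))
    wood=(H>8)&(H<22)&(S>80)
    rect(n+" mat",pick(W,wood,(.56,-.26),.15,(-.01,.012)))
    rect(n+" base",pick(W,wood,(.55,.28),.16,(.002,.02)))
    rect(n+" slope",pick(W,wood,(.55,.28),.16,(.035,.12)))
    rect(n+" rail",pick(W,S<60,(.58,.26),.12,(.125,.15)))
E
python3 m0.py
```

```text
['PlanningError', 'boxes_of', 'camera_params', 'close_job', 'get_obs', 'snapshot', 'tcp_to_grasp'] 0.0188
tool axes cols
 [[ 0.    -0.22   0.975]
 [-0.     0.975  0.22 ]
 [-1.    -0.     0.   ]]
scene handle 59 [585.1 -22.7] [ 9.9 55.9] 84.6 zmed 0.0676 [0.064 0.071]
scene terr 101 [590.7 -49.1] [165.7  55.9] 15.0 zmed 0.0275 [0.01  0.039]
scene mat 2234 [ 562.1 -244.4] [188.5 200.3] 82.4 zmed 0.0038 [0.    0.007]
scene base 1115 [533.  285.3] [183.5 133.6] 8.0 zmed 0.011 [0.006 0.015]
scene slope 450 [543.1 267.6] [142.5  79.4] 6.3 zmed 0.0692 [0.039 0.107]
scene rail 112 [606.  294.1] [ 10.3 119.6] 7.3 zmed 0.14 [0.13  0.145]
side handle 134 [579.5 -15.7] [12.3 51.1] 85.4 zmed 0.062 [0.052 0.07 ]
side terr 532 [576.4   8.6] [161.8  42.7] 8.7 zmed 0.0239 [0.01  0.038]
side mat 1173 [ 559.8 -273.3] [230.1 222.2] 43.3 zmed 0.0047 [0.002 0.007]
side base 2750 [573.  293.2] [269.1 129.2] 7.8 zmed 0.0129 [0.01  0.015]
side slope 1702 [583.9 295.2] [244.3 113.7] 14.5 zmed 0.0724 [0.039 0.107]
side rail 231 [603.  296.6] [ 10.2 122.1] 7.9 zmed 0.1419 [0.13  0.146]
```

```bash
python3 -m pendant '[{"claw":87,"linear":[-2.5,26.8,26.6],"twist":0},{"claw":87,"linear":[-2.5,26.8,26.6],"twist":0},{"claw":87,"linear":[-2.5,26.8,26.6],"twist":0},{"claw":87,"linear":[-2.5,26.8,26.6],"twist":0},{"claw":87,"linear":[-2.5,26.8,26.6],"twist":0},{"claw":87,"linear":[-2.5,26.8,26.6],"twist":0},{"claw":87,"linear":[-2.5,26.8,26.6],"twist":0},{"claw":87,"linear":[-2.5,26.8,26.6],"twist":0},{"claw":87,"linear":[-2.5,26.8,26.6],"twist":0},{"claw":87,"linear":[-2.5,26.8,26.6],"twist":0}]'
python3 -m pendant '[{"claw":87,"linear":[-2.5,26.8,26.6],"twist":0},{"claw":87,"linear":[-2.5,26.8,26.6],"twist":0},{"claw":87,"linear":[-2.5,26.8,26.6],"twist":0},{"claw":87,"linear":[-2.5,26.8,26.6],"twist":0},{"claw":87,"linear":[-2.5,26.8,26.6],"twist":0},{"claw":87,"linear":[-2.5,26.8,26.6],"twist":0},{"claw":87,"linear":[-2.5,26.8,26.6],"twist":0},{"claw":87,"linear":[-2.5,26.8,26.6],"twist":0},{"claw":87,"linear":[-2.5,26.8,26.6],"twist":0},{"claw":87,"linear":[0,0,0],"twist":0}]'
python3 - <<'E'
from h import *
import pickle
P=camera_params("wrist"); im,d=snapshot("wrist"); cv2.imwrite("pics/w1.png",im[:,:,::-1]); pickle.dump((P,im,d),open("w1.pkl","wb"))
o=get_obs(); print(o['clock'],o['tool_pos'],o['orientation'])
M=cv2.Rodrigues(np.array(P["rvec"]))[0]; print("cam",-M.T@P["tvec"],M.round(2),P["fx"])
E
```

```text
clock: 1.93
tool_pos: [0.3496, -0.3369, 0.2521]
orientation: [-36.4, 89.9, -23.7]
force: [1.4, -0.4, 1.1]
opening: 0.0869
clock: 2.77
tool_pos: [0.5326, -0.0462, 0.2742]
orientation: [1.2, 89.9, 14.1]
force: [-0.0, -0.9, 0.4]
opening: 0.087
2.8167 [ 0.53096032 -0.04796737  0.27383743] [50.88597071 89.99879156 63.79142022]
cam [ 0.4675145  -0.06154731  0.43180724] [[-0.22  0.97 -0.  ]
 [ 0.94  0.22  0.25]
 [ 0.24  0.06 -0.97]] 346.3659765632939
```

View pics/w1.png

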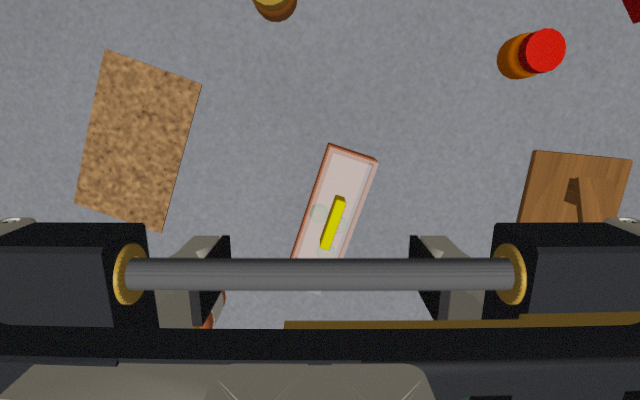

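```bash
cat > m1.py <<'E'
from h import *
import pickle
P,im,d=pickle.load(open("w1.pkl","rb")); h=cv2.cvtColor(im,cv2.COLOR_RGB2HSV); H,S,V=[h[:,:,i].astype(int) for i in range(3)]
def rect(n,mask,z,roi):
    m=np.zeros_like(mask); m[roi[1]:roi[3],roi[0]:roi[2]]=mask[roi[1]:roi[3],roi[0]:roi[2]]
    m=cv2.morphologyEx(m.astype(np.uint8),cv2.MORPH_OPEN,np.ones((2,2))) 
    k,l,st,_=cv2.connectedComponentsWithStats(m); i=1+np.argmax(st[1:,4]); v,u=np.where(l==i)
    q=np.array([onz((a,b),z,P)[:2] for a,b in zip(u,v)])*1000; c,s,a=cv2.minAreaRect(q.astype(np.float32)); print(n,len(u),np.round(c,1),np.round(s,1),round(a,1))
yel=(H>22)&(H<34)&(S>200)
rect("handle",yel&(V>200),.068,(300,180,370,260)); rect("handle all",yel&(V>90),.068,(300,180,370,260))
rect("mat",(H>8)&(H<22)&(S>80),.004,(50,30,230,250))
rect("base",(H>8)&(H<22)&(S>80),.012,(500,140,640,222))
ter=(H<14)&(S>60)&(V>60)
rect("dish rim/near part",ter,.040,(270,130,400,258))
# dish from depth: lid top points
W=cloud(d,P); m=(W[:,:,2]>.03)&(W[:,:,2]<.05)&(abs(W[:,:,0]-.58)<.13)&(abs(W[:,:,1]+.01)<.09); m[258:]=0
v,u=np.where(m); q=W[v,u]; print("depth lid",len(q),q.mean(0),cv2.minAreaRect((q[:,:2]*1000).astype(np.float32)))
E
python3 m1.py
```

```text
handle 342 [581.  -19.4] [ 8.6 56.7] 84.5
handle all 617 [578.8 -20.8] [12.9 62.4] 84.6
mat 15231 [ 557.  -276.1] [119.9 200.2] 82.6
base 6733 [486.  275.8] [ 92. 134.] 8.3
dish rim/near part 671 [571.8 -20.8] [ 60.1 146. ] 84.6
depth lid 5066 [ 0.56133293 -0.02125795  0.04126426] ((573.3347778320312, -20.684532165527344), (60.233619689941406, 145.69749450683594), 84.56852722167969)
```

```bash
python3 -m pendant '[{"claw":87,"linear":[-2,35.4,11.3],"twist":0},{"claw":87,"linear":[-2,35.4,11.3],"twist":0},{"claw":87,"linear":[-2,35.4,11.3],"twist":0},{"claw":87,"linear":[-2,35.4,11.3],"twist":0},{"claw":87,"linear":[-2,35.4,11.3],"twist":0},{"claw":87,"linear":[-2,35.4,11.3],"twist":0},{"claw":87,"linear":[-2,35.4,11.3],"twist":0},{"claw":87,"linear":[-2,35.4,11.3],"twist":0},{"claw":87,"linear":[-2,35.4,11.3],"twist":0},{"claw":87,"linear":[0,0,0],"twist":0.082}]'
cat > m2.py <<'E'
from h import *
import pickle,os
if not os.path.exists("w2.pkl"):
    snapshot("wrist"); P=camera_params("wrist"); im,d=snapshot("wrist"); cv2.imwrite("pics/w2.png",im[:,:,::-1]); pickle.dump((P,im,d),open("w2.pkl","wb"))
    o=get_obs(); print(o['clock'],o['tool_pos'],o['orientation'],R.from_euler('xyz',o['orientation'],degrees=True).as_matrix().round(4))
P,im,d=pickle.load(open("w2.pkl","rb")); W=cloud(d,P); h=cv2.cvtColor(im,cv2.COLOR_RGB2HSV); H,S,V=[h[:,:,i].astype(int) for i in range(3)]
wood=(H>8)&(H<22)&(S>80)
for n,a,b in(("base",.004,.02),("slope",.035,.115),("rail",.130,.15)):
    m=(W[:,:,2]>a)&(W[:,:,2]<b)&(np.hypot(W[:,:,0]-.55,W[:,:,1]-.285)<.15)
    m&= (S<70) if n=="rail" else wood
    m=cv2.morphologyEx(m.astype(np.uint8),cv2.MORPH_OPEN,np.ones((3,3)))
    k,l,st,_=cv2.connectedComponentsWithStats(m)
    if k<2: print(n,"none"); continue
    i=1+np.argmax(st[1:,4]); q=W[l==i]
    print(n,len(q),cv2.minAreaRect((q[:,:2]*1000).astype(np.float32)),"pix",st[i],"z",q[:,2].mean())
    if n=="slope":
        A=np.c_[q[:,:2],np.ones(len(q))]; c=np.linalg.lstsq(A,q[:,2],rcond=None)[0]; print("plane",c,"dir",np.degrees(np.arctan2(c[1],c[0])),"tilt",np.degrees(np.arctan(np.hypot(c[0],c[1]))))
E
python3 m2.py
```

```text
clock: 3.65
tool_pos: [0.5589, 0.2871, 0.2913]
orientation: [94.5, 90.0, 102.8]
force: [-0.5, -0.6, -1.1]
opening: 0.0871
3.75 [0.55834412 0.28321927 0.2914103 ] [-147.38676275   89.93120534 -139.38980975] [[-9.000e-04 -1.391e-01  9.903e-01]
 [-8.000e-04  9.903e-01  1.391e-01]
 [-1.000e+00 -6.000e-04 -1.000e-03]]
base 9558 ((530.97021484375, 284.6571350097656), (183.4663848876953, 129.15866088867188), 8.089365005493164) pix [ 269   70  107  147 9558] z 0.01153546322545733
slope 5579 ((535.45947265625, 285.71087646484375), (142.10015869140625, 44.074214935302734), 7.986303329467773) pix [ 303   90   43  139 5579] z 0.07482006569885837
plane [ 0.52368648  0.07340835 -0.22848312] dir 7.979508014495183 tilt 27.87017696889864
rail 1165 ((603.3525390625, 295.0744934082031), (10.641646385192871, 119.95247650146484), 7.440491199493408) pix [ 261  229  128   14 1165] z 0.14253519912431023
```

View pics/w2.png

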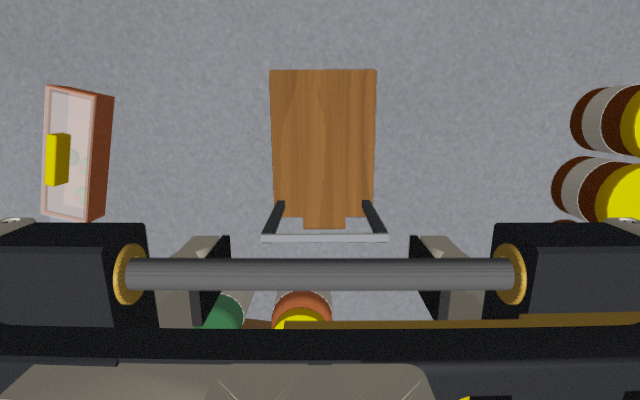

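```bash
python3 -m pendant '[{"claw":87,"linear":[18,-34.2,-0.8],"twist":0},{"claw":87,"linear":[18,-34.2,-0.8],"twist":0},{"claw":87,"linear":[18,-34.2,-0.8],"twist":0},{"claw":87,"linear":[18,-34.2,-0.8],"twist":0},{"claw":87,"linear":[18,-34.2,-0.8],"twist":0},{"claw":87,"linear":[18,-34.2,-0.8],"twist":0},{"claw":87,"linear":[18,-34.2,-0.8],"twist":0},{"claw":87,"linear":[18,-34.2,-0.8],"twist":0},{"claw":87,"linear":[18,-34.2,-0.8],"twist":0.117},{"claw":87,"linear":[0,0,0],"twist":0.117}]'
cat > goto.py <<'E'
import sys
from h import *
def go(T,yaw):
    o=get_obs(); M=R.from_euler('xyz',o['orientation'],degrees=True).as_matrix(); y=np.degrees(np.arctan2(M[1,2],M[0,2]))
    d=M.T@(np.array(T)-o['tool_pos'])*1000
    print("t",round(o['clock'],2),"pos",o['tool_pos'].round(4),"yaw",y.round(2),"open",round(o['opening'],4),"F",o['force'].round(1),"\n linear",d.round(1),"norm",np.linalg.norm(d).round(0),"twist",np.radians(y-yaw).round(4))
a=[float(x) for x in sys.argv[1:]]; go(a[:3],a[3])
E
python3 goto.py .594 -.0224 .0082 -5.4
python3 - <<'E'
from h import *
P=camera_params("wrist"); im,d=snapshot("wrist"); cv2.imwrite("pics/w3.png",im[:,:,::-1])
h=cv2.cvtColor(im,cv2.COLOR_RGB2HSV); H,S,V=[h[:,:,i].astype(int) for i in range(3)]; W=cloud(d,P)
m=(W[:,:,2]>.034)&(W[:,:,2]<.048)&(abs(W[:,:,0]-.58)<.13)&(abs(W[:,:,1]+.02)<.06)&(np.arange(400)[:,None]<225)
q=W[m]; print(len(q),cv2.minAreaRect((q[:,:2]*1000).astype(np.float32)))
E
python3 goto.py .594 -.0224 .0082 -5.4
```

```text
clock: 4.58
tool_pos: [0.5912, -0.0298, 0.1266]
orientation: [-162.7, 89.7, -168.6]
force: [-0.5, 1.3, 0.2]
opening: 0.0867
t 4.58 pos [ 0.5912 -0.0298  0.1266] yaw -5.87 open 0.0867 F [-0.5  1.3  0.2] 
 linear [118.4   7.8   2.8] norm 119.0 twist -0.0082
11244 ((552.6598510742188, -18.828964233398438), (60.335514068603516, 104.54950714111328), 84.62928771972656)
t 4.63 pos [ 0.5921 -0.0279  0.1282] yaw -6.4 open 0.0869 F [0.3 0.1 0.6] 
 linear [120.    5.8   1.8] norm 120.0 twist -0.0175
```

```bash
python3 -m pendant '[{"claw":87,"linear":[0,5.3,2.7],"twist":-0.0175},{"claw":87,"linear":[0,0,0],"twist":0},{"claw":87,"linear":[20,0,0],"twist":0},{"claw":87,"linear":[20,0,0],"twist":0},{"claw":87,"linear":[20,0,0],"twist":0},{"claw":87,"linear":[20,0,0],"twist":0},{"claw":87,"linear":[20,0,0],"twist":0},{"claw":87,"linear":[15,0,0],"twist":0},{"claw":87,"linear":[4,0,0],"twist":0},{"claw":87,"linear":[0,0,0],"twist":0}]'; python3 goto.py .595 -.0229 .0082 -5.4
```

```text
clock: 5.47
tool_pos: [0.5972, -0.0173, 0.0107]
orientation: [-157.7, 89.9, -161.8]
force: [-0.3, 0.1, 0.6]
opening: 0.0871
t 5.47 pos [ 0.5972 -0.0173  0.0107] yaw -4.15 open 0.0871 F [-0.3  0.1  0.6] 
 linear [ 2.5 -5.7 -1.8] norm 7.0 twist 0.0218
```

```bash
python3 -m pendant '[{"claw":87,"linear":[2,-5.6,-1.8],"twist":0.022},{"claw":87,"linear":[0,0,0],"twist":0},{"claw":87,"linear":[0,0,0],"twist":0},{"claw":50,"linear":[0,0,0],"twist":0},{"claw":50,"linear":[0,0,0],"twist":0},{"claw":50,"linear":[0,0,0],"twist":0},{"claw":50,"linear":[0,0,0],"twist":0},{"claw":50,"linear":[0,0,0],"twist":0},{"claw":50,"linear":[0,0,0],"twist":0},{"claw":50,"linear":[0,0,0],"twist":0}]'; python3 goto.py .595 -.0229 .0082 -5.4
```

```text
clock: 6.3
tool_pos: [0.5955, -0.0234, 0.0092]
orientation: [26.9, 90.0, 21.3]
force: [-0.3, 1.6, 1.6]
opening: 0.0595
t 6.3 pos [ 0.5955 -0.0234  0.0092] yaw -5.65 open 0.0595 F [-0.3  1.6  1.6] 
 linear [ 1.   0.5 -0.6] norm 1.0 twist -0.0043
```

```bash
python3 -m pendant '[{"claw":50,"linear":[-5,0,0],"twist":0},{"claw":50,"linear":[-10,0,0],"twist":0},{"claw":50,"linear":[-18,0,0],"twist":0},{"claw":50,"linear":[-25,0,0],"twist":0},{"claw":50,"linear":[-28,0,0],"twist":0},{"claw":50,"linear":[-28,0,0],"twist":0},{"claw":50,"linear":[-28,0,0],"twist":0},{"claw":50,"linear":[-25,0,0],"twist":0},{"claw":50,"linear":[-18,0,0],"twist":0},{"claw":50,"linear":[-10,0,0],"twist":0}]'; python3 goto.py .5315 .2851 .200 8
python3 - <<'E'
from h import *
im,d=snapshot("side"); cv2.imwrite("pics/s1.png",cv2.resize(im[60:260,200:440],None,fx=3,fy=3)[:,:,::-1])
E
```

```text
clock: 7.13
tool_pos: [0.5956, -0.0237, 0.2071]
orientation: [17.9, 89.8, 12.3]
force: [0.1, 1.1, -6.3]
opening: 0.06
t 7.13 pos [ 0.5956 -0.0237  0.2071] yaw -5.65 open 0.06 F [ 0.1  1.1 -6.3] 
 linear [  7.1 300.9 -94.2] norm 315.0 twist -0.2383
```

View pics/s1.png

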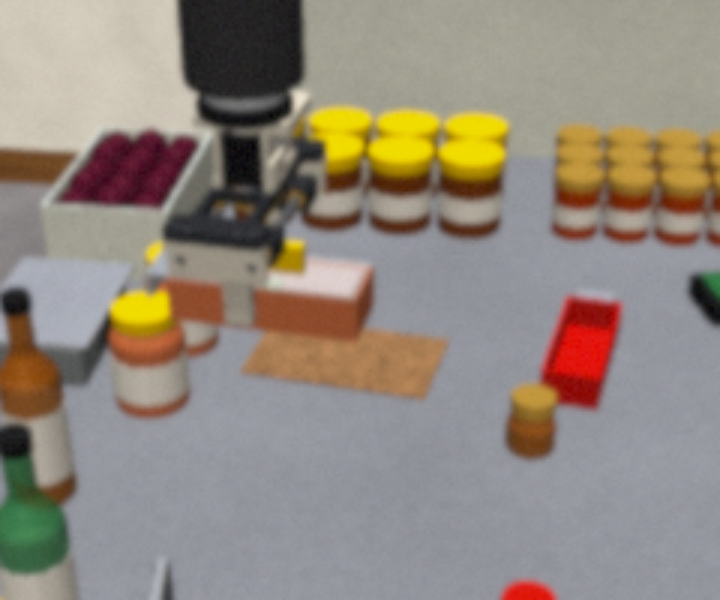

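```bash
python3 -m pendant '[{"claw":50,"linear":[0,15,-4.7],"twist":0},{"claw":50,"linear":[0,27,-8.4],"twist":0},{"claw":50,"linear":[0,35,-11],"twist":0},{"claw":50,"linear":[0,35,-11],"twist":0},{"claw":50,"linear":[0,35,-11],"twist":0},{"claw":50,"linear":[0,35,-11],"twist":0},{"claw":50,"linear":[0,35,-11],"twist":0},{"claw":50,"linear":[0,35,-11],"twist":0},{"claw":50,"linear":[0,27,-8.4],"twist":0},{"claw":50,"linear":[0,22,-6.9],"twist":0}]'
python3 -m pendant '[{"claw":50,"linear":[0,0,0],"twist":-0.03},{"claw":50,"linear":[0,0,0],"twist":-0.06},{"claw":50,"linear":[0,0,0],"twist":-0.06},{"claw":50,"linear":[0,0,0],"twist":-0.06},{"claw":50,"linear":[0,0,0],"twist":-0.03},{"claw":50,"linear":[0,0,0],"twist":0},{"claw":50,"linear":[0,0,0],"twist":0},{"claw":50,"linear":[0,0,0],"twist":0},{"claw":50,"linear":[0,0,0],"twist":0},{"claw":50,"linear":[0,0,0],"twist":0}]'
python3 goto.py .5315 .2851 .170 8
python3 - <<'E'
from h import *
for n in("side","wrist"):
    P=camera_params(n); im,d=snapshot(n); W=cloud(d,P); h=cv2.cvtColor(im,cv2.COLOR_RGB2HSV); H,S,V=[h[:,:,i].astype(int) for i in range(3)]
    np.savez(f"c_{n}.npz",im=im,d=d)
    cv2.imwrite(f"pics/c_{n}.png",(im if n=="wrist" else cv2.resize(im[180:380,160:400],None,fx=3,fy=3))[:,:,::-1])
    m=((H<14)|(H>174))&(S>60)&(W[:,:,2]>.14)&(W[:,:,2]<.26)&(np.hypot(W[:,:,0]-.53,W[:,:,1]-.285)<.15)
    if n=="wrist": m[225:]=0
    q=W[m]; print(n,len(q),cv2.minAreaRect((q[:,:2]*1000).astype(np.float32)) if len(q)>5 else "")
    if n=="side" and len(q)>5:
        s=q[:,:2]@[.990,.139]; # lower edge tilt
        for a in np.arange(.40,.64,.03):
            z=q[(s>a)&(s<a+.03),2]; 
            if len(z)>5: print(a.round(2),len(z),np.percentile(z,[4,96]).round(4))
E
```

```text
clock: 8.02
tool_pos: [0.5293, 0.287, 0.2023]
orientation: [-144.2, 89.8, -149.8]
force: [0.7, -0.8, -6.8]
opening: 0.0597
clock: 8.85
tool_pos: [0.5309, 0.2851, 0.2038]
orientation: [-154.9, 90.0, -146.9]
force: [-0.2, 0.4, -6.4]
opening: 0.0599
t 8.85 pos [0.5309 0.2851 0.2038] yaw 8.06 open 0.0599 F [-0.2  0.4 -6.4] 
 linear [33.8 -0.1  0.6] norm 34.0 twist 0.001
side 1050 ((512.594482421875, 297.8553771972656), (163.6124725341797, 62.662330627441406), 18.3507080078125)
0.46 215 [0.198  0.2373]
0.49 271 [0.1979 0.2362]
0.52 188 [0.1976 0.2331]
0.55 48 [0.1982 0.2285]
0.58 159 [0.1975 0.2202]
0.61 169 [0.1975 0.2359]
wrist 2556 ((471.65362548828125, 276.2837219238281), (70.69831085205078, 60.48234558105469), 8.040689468383789)
```

View pics/c_side.png

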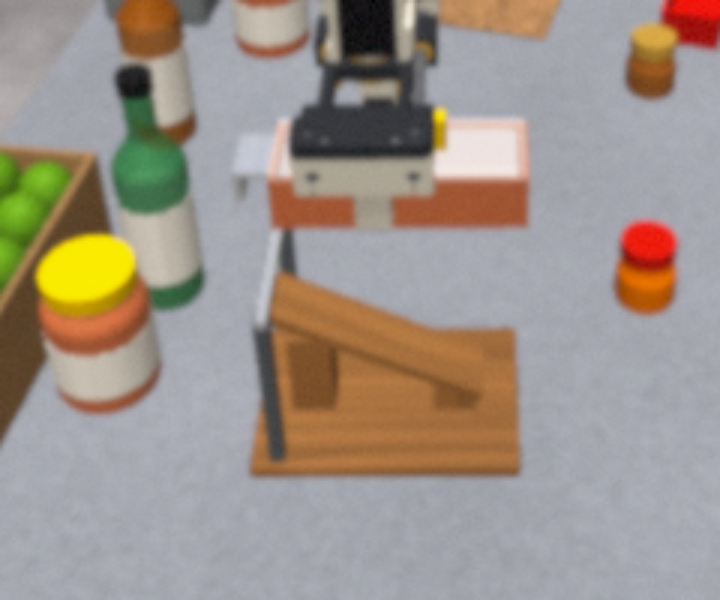

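```bash
python3 -m pendant '[{"claw":50,"linear":[6,0,0],"twist":0},{"claw":50,"linear":[12,0,0],"twist":0},{"claw":50,"linear":[15,0,0],"twist":0},{"claw":50,"linear":[15,0,0],"twist":0},{"claw":50,"linear":[12,0,0],"twist":0},{"claw":50,"linear":[9,0,0],"twist":0},{"claw":50,"linear":[6,0,0],"twist":0},{"claw":50,"linear":[4,0,0],"twist":0},{"claw":50,"linear":[0,0,0],"twist":0},{"claw":50,"linear":[0,0,0],"twist":0}]'
python3 goto.py .5309 .2851 .121 8
python3 - <<'E'
from h import *
im,d=snapshot("side"); cv2.imwrite("pics/s3.png",cv2.resize(im[200:350,170:390],None,fx=3.5,fy=3.5)[:,:,::-1])
E
```

```text
clock: 9.78
tool_pos: [0.5313, 0.2854, 0.1254]
orientation: [14.2, 90.0, 22.3]
force: [0.6, 0.0, -5.9]
opening: 0.0603
t 9.78 pos [0.5313 0.2854 0.1254] yaw 8.11 open 0.0603 F [ 0.6  0.  -5.9] 
 linear [ 4.4 -0.3 -0.4] norm 4.0 twist 0.0019
```

View pics/s3.png

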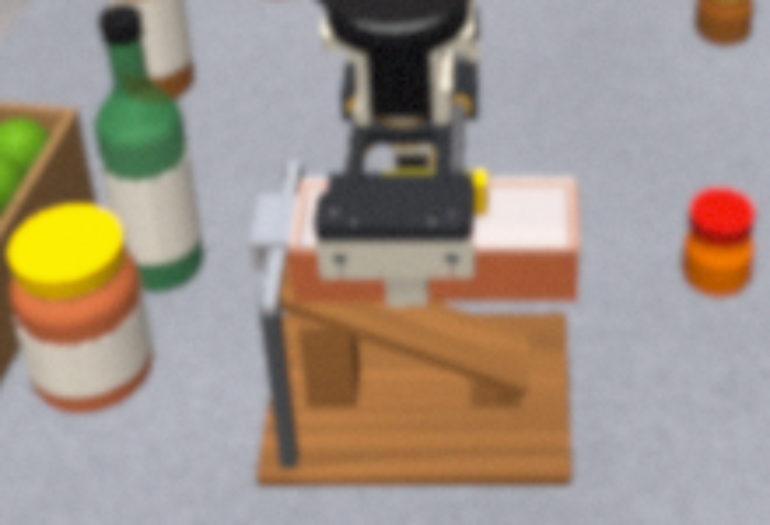

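```bash
python3 -m pendant '[{"claw":50,"linear":[2,0,0],"twist":0},{"claw":50,"linear":[2,0,0],"twist":0},{"claw":50,"linear":[3,0,0.2],"twist":0},{"claw":50,"linear":[3,0,0.2],"twist":0},{"claw":50,"linear":[3,0,0.2],"twist":0},{"claw":50,"linear":[3,0,0.5],"twist":0},{"claw":50,"linear":[3,0,0.5],"twist":0},{"claw":50,"linear":[3,0,0.5],"twist":0},{"claw":50,"linear":[0,0,0],"twist":0},{"claw":50,"linear":[0,0,0],"twist":0}]'
python3 goto.py .540 .2863 .088 8
python3 - <<'E'
from h import *
im,d=snapshot("side"); cv2.imwrite("pics/s4.png",cv2.resize(im[200:350,170:390],None,fx=3.5,fy=3.5)[:,:,::-1])
E
```

```text
clock: 10.67
tool_pos: [0.5328, 0.2855, 0.1026]
orientation: [-166.3, 89.9, -158.2]
force: [1.6, 1.3, -2.7]
opening: 0.06
t 10.67 pos [0.5328 0.2855 0.1026] yaw 8.09 open 0.06 F [ 1.6  1.3 -2.7] 
 linear [14.6 -0.2  7.2] norm 16.0 twist 0.0015
```

View pics/s4.png

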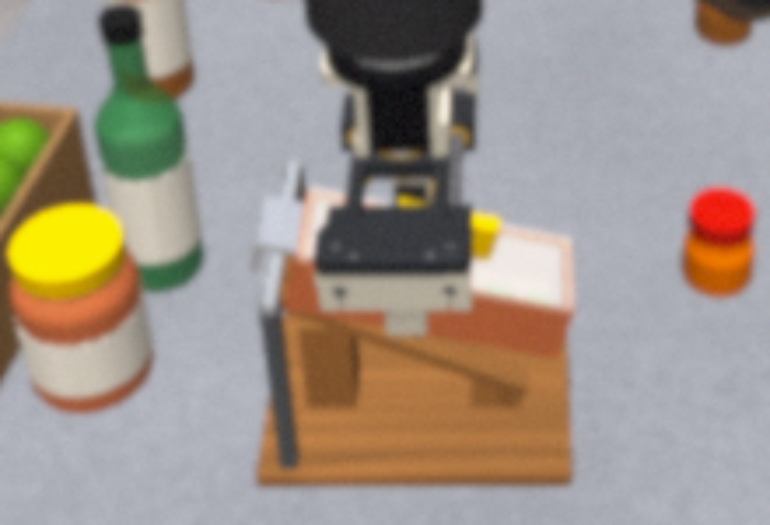

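```bash
python3 -m pendant '[{"claw":50,"linear":[2,0,0.7],"twist":0},{"claw":50,"linear":[2,0,0.7],"twist":0},{"claw":50,"linear":[2,0,0.8],"twist":0},{"claw":50,"linear":[2,0,0.8],"twist":0},{"claw":50,"linear":[2,0,0.9],"twist":0},{"claw":50,"linear":[2,0,1],"twist":0},{"claw":50,"linear":[2,0,1],"twist":0},{"claw":50,"linear":[0,0,0],"twist":0},{"claw":50,"linear":[0,0,0],"twist":0},{"claw":50,"linear":[0,0,0],"twist":0}]'
python3 goto.py .540 .2863 .088 8
cat > tilt.py <<'E'
from h import *
im,d=snapshot("side"); P=camera_params("side"); W=cloud(d,P); h=cv2.cvtColor(im,cv2.COLOR_RGB2HSV); H,S,V=[h[:,:,i].astype(int) for i in range(3)]
m=((H<10)|(H>174))&(S>100)&(W[:,:,2]>.04)&(W[:,:,2]<.2)&(np.hypot(W[:,:,0]-.53,W[:,:,1]-.285)<.13); q=W[m]
a=np.radians(8.0); e=np.array([np.cos(a),np.sin(a)]); s=(q[:,:2]-[.5398,.2863])@e*1000; n=(q[:,:2]-[.5398,.2863])@[-e[1],e[0]]*1000
X=s*.883+(q[:,2]*1000-75)*.4695; Z=-s*.4695+(q[:,2]*1000-75)*.883   # seat coords
k=n>24
print("side wall pts",k.sum(),"x",np.percentile(X[k],[1,99]).round(1),"y",np.median(n[k]).round(1))
for a in range(-80,80,20):
    b=k&(X>a)&(X<a+20)
    if b.sum()>8: print(a,b.sum(),"z",np.percentile(Z[b],[4,96]).round(1),"y",np.median(n[b]).round(1))
cv2.imwrite("pics/side_last.png",cv2.resize(im[200:350,170:390],None,fx=3.5,fy=3.5)[:,:,::-1])
E
python3 tilt.py
```

```text
clock: 11.55
tool_pos: [0.5382, 0.2858, 0.0882]
orientation: [-154.3, 89.9, -146.2]
force: [-1.0, 0.3, -5.0]
opening: 0.0599
t 11.55 pos [0.5382 0.2858 0.0882] yaw 8.08 open 0.0599 F [-1.   0.3 -5. ] 
 linear [0.2 0.2 1.8] norm 2.0 twist 0.0013
side wall pts 340 x [-77.8  88.3] y 29.7
-80 73 z [ 9.1 39.3] y 29.1
-60 85 z [10.9 40.1] y 29.6
-40 87 z [ 9.3 39.8] y 29.7
-20 27 z [ 9.2 28.4] y 29.9
60 56 z [ 4.9 38.3] y 29.9
```

```bash
python3 -m pendant '[{"claw":50,"linear":[1,0,0.5],"twist":0},{"claw":50,"linear":[1,0,0.3],"twist":0},{"claw":50,"linear":[0.5,0,0],"twist":0},{"claw":50,"linear":[0.5,0,0],"twist":0},{"claw":50,"linear":[0,0,0],"twist":0},{"claw":50,"linear":[0,0,0],"twist":0},{"claw":50,"linear":[0,0,0],"twist":0},{"claw":50,"linear":[0,0,0],"twist":0},{"claw":50,"linear":[0,0,0],"twist":0},{"claw":50,"linear":[0,0,0],"twist":0}]'
python3 goto.py .540 .2863 .088 8; python3 tilt.py
```

```text
clock: 12.43
tool_pos: [0.5389, 0.286, 0.0878]
orientation: [-149.0, 89.9, -140.9]
force: [-12.4, -1.0, 13.2]
opening: 0.0601
t 12.43 pos [0.5389 0.286  0.0878] yaw 8.11 open 0.0601 F [-12.4  -1.   13.2] 
 linear [-0.2  0.1  1.2] norm 1.0 twist 0.002
side wall pts 333 x [-77.7  87. ] y 29.7
-80 72 z [ 6.7 39.1] y 29.3
-60 82 z [ 7.5 37.6] y 29.7
-40 77 z [ 8.4 37.9] y 29.7
-20 33 z [ 7.3 27.3] y 29.8
60 61 z [ 5.  38.4] y 29.7
```

View pics/side_last.png

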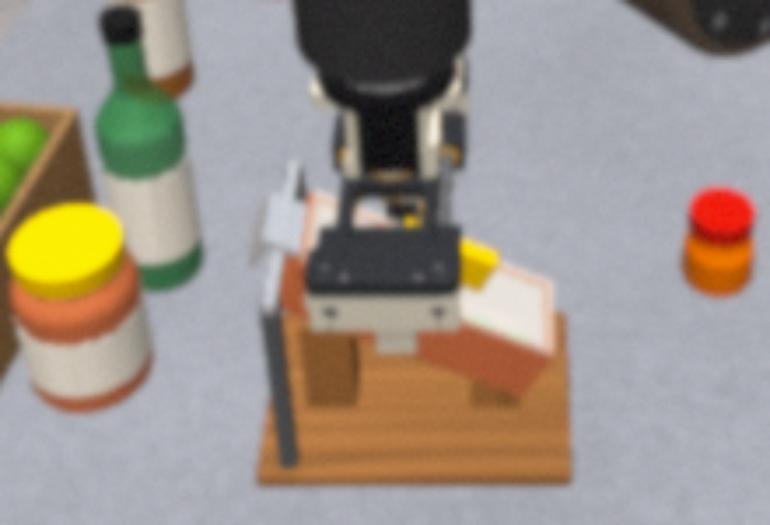

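```bash
python3 -m pendant '[{"claw":50,"linear":[-1,0,-0.5],"twist":0},{"claw":50,"linear":[0,0,0],"twist":0},{"claw":66,"linear":[0,0,0],"twist":0},{"claw":76,"linear":[0,0,0],"twist":0},{"claw":87,"linear":[0,0,0],"twist":0},{"claw":87,"linear":[0,0,0],"twist":0},{"claw":87,"linear":[0,0,0],"twist":0},{"claw":87,"linear":[0,0,0],"twist":0},{"claw":87,"linear":[0,0,0],"twist":0},{"claw":87,"linear":[0,0,0],"twist":0}]'
python3 goto.py .540 .2863 .088 8
python3 -m pendant '[{"claw":87,"linear":[-5,0,0],"twist":0},{"claw":87,"linear":[-12,0,0],"twist":0},{"claw":87,"linear":[-20,0,0],"twist":0},{"claw":87,"linear":[-25,0,0],"twist":0},{"claw":87,"linear":[-25,0,0],"twist":0},{"claw":87,"linear":[-25,0,-10],"twist":0},{"claw":87,"linear":[-20,0,-15],"twist":0},{"claw":50,"linear":[-15,0,-15],"twist":0},{"claw":50,"linear":[0,0,0],"twist":0},{"claw":50,"linear":[0,0,0],"twist":0}]'
python3 tilt.py
cat > top.py <<'E'
from h import *
P=camera_params("wrist"); im,d=snapshot("wrist"); W=cloud(d,P); h=cv2.cvtColor(im,cv2.COLOR_RGB2HSV); H,S,V=[h[:,:,i].astype(int) for i in range(3)]
cv2.imwrite("pics/top.png",im[:,:,::-1]); a=np.radians(8.0); e=np.array([np.cos(a),np.sin(a)])
D=W[:,:,:2]-[.5398,.2863]; s=D@e*1000; n=D@[-e[1],e[0]]*1000; z=W[:,:,2]*1000-75; X=s*.8829+z*.4695; Z=-s*.4695+z*.8829
ok=(abs(n)<50)&(abs(X)<120)&(np.arange(400)[:,None]<226)
for nm,m in(("handle",(H>22)&(H<34)&(S>180)&(Z>45)),("lid",(Z>34)&(Z<50)),("terra",((H<12)|(H>174))&(S>90)&(Z>20)&(Z<45))):
    m=cv2.morphologyEx((m&ok).astype(np.uint8),cv2.MORPH_OPEN,np.ones((2,2)))>0
    if m.sum()<10: print(nm,"none"); continue
    r=cv2.minAreaRect(np.c_[X[m],n[m]].astype(np.float32)); print(nm,m.sum(),np.round(r[0],1),np.round(r[1],1),round(r[2],1),"Z med",np.median(Z[m]).round(1),"slope dZ/dX",np.polyfit(X[m],Z[m],1)[0].round(3),"world",W[m].mean(0).round(4))
o=get_obs(); print(o['clock'],o['tool_pos'])
E
python3 top.py
```

```text
clock: 13.32
tool_pos: [0.5393, 0.2864, 0.087]
orientation: [-37.6, 90.0, -29.5]
force: [0.0, 0.3, 0.3]
opening: 0.0871
t 13.32 pos [0.5393 0.2864 0.087 ] yaw 8.1 open 0.0871 F [0.  0.3 0.3] 
 linear [-1.  -0.2  0.7] norm 1.0 twist 0.0017
clock: 14.15
tool_pos: [0.4996, 0.2812, 0.2357]
orientation: [40.6, 89.8, 48.8]
force: [0.3, 0.1, -0.5]
opening: 0.0724
side wall pts 663 x [-76.   77.6] y 30.0
-80 80 z [ 6.9 39.5] y 29.8
-60 81 z [ 8.1 38.1] y 30.0
-40 80 z [ 8.1 38.2] y 29.9
-20 75 z [ 7.5 39.5] y 29.9
0 80 z [ 8.7 40.2] y 30.1
20 85 z [ 6.4 39.9] y 29.9
40 89 z [ 6.7 39.2] y 30.0
60 93 z [ 5.6 40. ] y 30.1
 ** On entry to DLASCL parameter number  4 had an illegal value
 ** On entry to DLASCL parameter number  4 had an illegal value
 ** On entry to DLASCL parameter number  4 had an illegal value
 ** On entry to DLASCL parameter number  4 had an illegal value
 ** On entry to DLASCL parameter number  5 had an illegal value
 ** On entry to DLASCL parameter number  4 had an illegal valueTraceback (most recent call last):
  File "top.py", line 9, in <module>
    r=cv2.minAreaRect(np.c
[... 193 characters left out ...]
].mean(0).round(4))
                                                                                                                                                                            ~~~~~~~~~~^^^^^^^^^^^^^
    c, resids, rank, s = lstsq(lhs, rhs, rcond)
                         ~~~~~^^^^^^^^^^^^^^^^^
    x, resids, rank, s = _umath_linalg.lstsq(a, b, rcond,
                         ~~~~~~~~~~~~~~~~~~~^^^^^^^^^^^^^
                                             signature=signature)
                                             ^^^^^^^^^^^^^^^^^^^^
    raise LinAlgError("SVD did not converge in Linear Least Squares")
numpy.linalg.LinAlgError: SVD did not converge in Linear Least Squares
```

View pics/top.png

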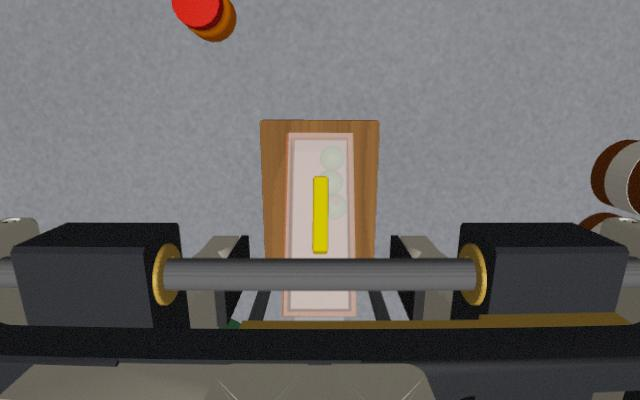

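```bash
sed -i 's/np.ones((2,2)))>0/np.ones((2,2)))>0; m\&=np.isfinite(Z)\&ok/' top.py; python3 top.py; python3 goto.py .5132 .2825 .150 8
```

```text
handle 664 [-10.8   0.9] [10.9 38. ] 89.8 Z med 68.0 slope dZ/dX -0.002 world [0.4988 0.2818 0.13  ]
lid 5547 [-49.    4.7] [112.8  70.1] 1.7 Z med 42.1 slope dZ/dX 0.048 world [0.486  0.2794 0.0926]
terra 124 [-40.3 -28.6] [79.3  2.3] 0.1 Z med 39.2 slope dZ/dX 0.009 world [0.4894 0.2505 0.0911]
14.3 [0.49963239 0.28058009 0.23312221]
t 14.3 pos [0.4996 0.2806 0.2331] yaw 8.09 open 0.0605 F [ 0.6  0.1 -0.6] 
 linear [83.1  0.1 13.8] norm 84.0 twist 0.0015
```

```bash
python3 -m pendant '[{"claw":40,"linear":[0,0.5,15],"twist":0},{"claw":40,"linear":[20,0,0],"twist":0},{"claw":40,"linear":[25,0,0],"twist":0},{"claw":40,"linear":[25,0,0],"twist":0},{"claw":40,"linear":[20,0,0],"twist":0},{"claw":40,"linear":[12,0,0],"twist":0},{"claw":40,"linear":[8,0,0],"twist":0},{"claw":40,"linear":[3,0,0],"twist":0},{"claw":40,"linear":[0,0,0],"twist":0},{"claw":40,"linear":[0,0,0],"twist":0}]'; python3 goto.py .5144 .2832 .1165 8
```

```text
clock: 15.13
tool_pos: [0.5148, 0.2836, 0.1214]
orientation: [-10.0, 90.0, -1.9]
force: [0.4, 0.5, 0.4]
opening: 0.0401
t 15.13 pos [0.5148 0.2836 0.1214] yaw 8.1 open 0.0401 F [0.4 0.5 0.4] 
 linear [ 4.9 -0.3 -0.5] norm 5.0 twist 0.0018
```

```bash
python3 -m pendant '[{"claw":40,"linear":[2.3,0,0],"twist":0},{"claw":40,"linear":[2.2,0,0],"twist":0},{"claw":40,"linear":[0,0,0],"twist":0},{"claw":20,"linear":[0,0,0],"twist":0},{"claw":12,"linear":[0,0,0],"twist":0},{"claw":4,"linear":[0,0,0],"twist":0},{"claw":4,"linear":[0,0,0],"twist":0},{"claw":4,"linear":[0,0,0],"twist":0},{"claw":4,"linear":[0,0,0],"twist":0},{"claw":4,"linear":[0,0,0],"twist":0}]'; python3 goto.py .5144 .2832 .1165 8
```

```text
clock: 15.97
tool_pos: [0.5145, 0.2835, 0.1167]
orientation: [23.3, 90.0, 31.4]
force: [-1.2, 0.4, 1.0]
opening: 0.0121
t 15.97 pos [0.5145 0.2835 0.1167] yaw 8.1 open 0.0121 F [-1.2  0.4  1. ] 
 linear [ 0.2 -0.2 -0.1] norm 0.0 twist 0.0018
```

```bash
python3 -m pendant '[{"claw":4,"linear":[-1.2,0,-0.6],"twist":0},{"claw":4,"linear":[-2.2,0,-1.2],"twist":0},{"claw":4,"linear":[-2.2,0,-1.2],"twist":0},{"claw":4,"linear":[-2.2,0,-1.2],"twist":0},{"claw":4,"linear":[-2.2,0,-1.2],"twist":0},{"claw":4,"linear":[-2.6,0,-1.4],"twist":0},{"claw":4,"linear":[-3.5,0,-1.9],"twist":0},{"claw":4,"linear":[-3.5,0,-1.9],"twist":0},{"claw":4,"linear":[0,0,0],"twist":0},{"claw":4,"linear":[0,0,0],"twist":0}]'; python3 goto.py .507 .282 .25 8; python3 tilt.py
```

```text
clock: 16.8
tool_pos: [0.5039, 0.2821, 0.1366]
orientation: [42.5, 90.0, 50.6]
force: [-0.4, 0.7, -2.1]
opening: 0.0116
t 16.8 pos [0.5039 0.2821 0.1366] yaw 8.1 open 0.0116 F [-0.4  0.7 -2.1] 
 linear [-113.4   -0.4    3.1] norm 113.0 twist 0.0018
side wall pts 674 x [-76.6  77.4] y 29.8
-80 73 z [ 7.6 39.8] y 29.4
-60 77 z [ 7.3 36.7] y 29.5
-40 74 z [ 8.7 37.6] y 29.9
-20 78 z [ 7.8 39.7] y 30.0
0 88 z [ 8.2 40.8] y 29.6
20 92 z [ 6.8 40. ] y 29.9
40 93 z [ 7.6 40.2] y 30.2
60 99 z [ 6.2 39.5] y 29.9
```

View pics/side_last.png

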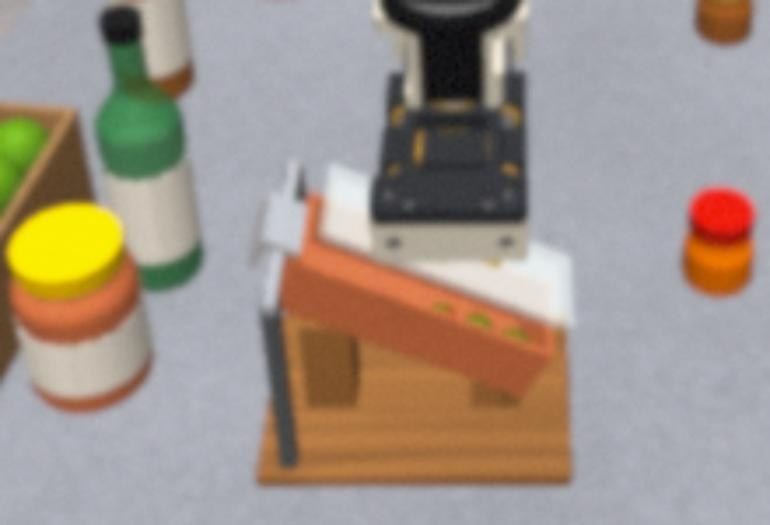

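```bash
python3 -m pendant '[{"claw":4,"linear":[-12,0,0],"twist":0},{"claw":4,"linear":[-26,0,0],"twist":0},{"claw":4,"linear":[-30,0,0],"twist":0},{"claw":4,"linear":[-28,0,0],"twist":0},{"claw":4,"linear":[-17,0,0],"twist":0},{"claw":4,"linear":[0,-15,-1.2],"twist":0},{"claw":4,"linear":[0,-27,-2.2],"twist":0},{"claw":4,"linear":[0,-36,-2.9],"twist":0},{"claw":4,"linear":[0,-36,-2.9],"twist":0},{"claw":4,"linear":[0,-36,-2.9],"twist":0}]'
python3 -m pendant '[{"claw":4,"linear":[6,-36,-2.9],"twist":0},{"claw":4,"linear":[6,-36,-2.9],"twist":0},{"claw":4,"linear":[6,-36,-2.9],"twist":0},{"claw":4,"linear":[6,-36,-2.9],"twist":0},{"claw":4,"linear":[6,-36,-2.9],"twist":0},{"claw":4,"linear":[6,-36,-2.9],"twist":0},{"claw":4,"linear":[6,-36,-2.9],"twist":0},{"claw":4,"linear":[6,-36,-2.9],"twist":0},{"claw":4,"linear":[6,-36,-2.9],"twist":0},{"claw":4,"linear":[6,-36,-2.9],"twist":0}]'
python3 -m pendant '[{"claw":4,"linear":[5,-27,-2.2],"twist":0},{"claw":4,"linear":[8,-18,-1.4],"twist":0},{"claw":4,"linear":[12,0,0],"twist":0.0675},{"claw":4,"linear":[12,0,0],"twist":0.0675},{"claw":4,"linear":[12,0,0],"twist":0.0675},{"claw":4,"linear":[10,0,0],"twist":0.0675},{"claw":4,"linear":[0,0,0],"twist":0},{"claw":4,"linear":[0,0,0],"twist":0},{"claw":4,"linear":[0,0,0],"twist":0},{"claw":4,"linear":[0,0,0],"twist":0}]'
python3 goto.py .5382 -.2735 .054 -7.4
python3 - <<'E'
from h import *
P=camera_params("wrist"); im,d=snapshot("wrist"); W=cloud(d,P); cv2.imwrite("pics/w5.png",im[:,:,::-1])
h=cv2.cvtColor(im,cv2.COLOR_RGB2HSV); H,S,V=[h[:,:,i].astype(int) for i in range(3)]
m=(W[:,:,2]>.07)&(W[:,:,2]<.17)&(np.hypot(W[:,:,0]-.53,W[:,:,1]+.27)<.13)&(np.arange(400)[:,None]<225); q=W[m]
e=np.array([.9917,-.1288]); s=(q[:,:2]-[.557,-.276])@e*1000; n=(q[:,:2]-[.557,-.276])@[.1288,.9917]*1000
print(len(q),"s",np.percentile(s,[1,99]).round(1),"n",np.percentile(n,[1,99]).round(1)); k=q[:,2]<.15
print("lid plane slope",np.degrees(np.arctan(np.polyfit(s[k],q[k,2]*1000,1))).round(1)[0])
E
```

```text
clock: 17.68
tool_pos: [0.5123, 0.1299, 0.2482]
orientation: [-166.2, 89.9, -158.1]
force: [0.7, -0.0, -2.0]
opening: 0.012
clock: 18.52
tool_pos: [0.5341, -0.2308, 0.188]
orientation: [153.9, 89.9, 162.0]
force: [1.3, -0.3, -1.3]
opening: 0.012
clock: 19.35
tool_pos: [0.5382, -0.274, 0.1308]
orientation: [-9.5, 89.9, -16.7]
force: [-0.0, -0.3, -0.7]
opening: 0.0122
t 19.35 pos [ 0.5382 -0.274   0.1308] yaw -7.27 open 0.0122 F [-0.  -0.3 -0.7] 
 linear [76.8  0.5 -0.1] norm 77.0 twist 0.0022
11550 s [-83.7 -30.9] n [-29.3  27.6]
lid plane slope 33.0
```

```bash
python3 -m pendant '[{"claw":4,"linear":[15,0,0],"twist":0},{"claw":4,"linear":[20,0,0],"twist":0},{"claw":4,"linear":[18,0,0],"twist":0},{"claw":4,"linear":[11,0,0],"twist":0},{"claw":4,"linear":[7,0,0],"twist":0},{"claw":4,"linear":[3,0,0],"twist":0},{"claw":4,"linear":[0,0,0],"twist":0},{"claw":4,"linear":[0,0,0],"twist":0},{"claw":4,"linear":[0,0,0],"twist":0},{"claw":4,"linear":[0,0,0],"twist":0}]'
python3 -m pendant '[{"claw":4,"linear":[2,0,0],"twist":0},{"claw":4,"linear":[2,0,0.5],"twist":0},{"claw":4,"linear":[2.4,0,2.5],"twist":0},{"claw":4,"linear":[2.4,0,2.5],"twist":0},{"claw":4,"linear":[2.4,0,2.5],"twist":0},{"claw":4,"linear":[2.6,0,2.3],"twist":0},{"claw":4,"linear":[2.7,0,2.2],"twist":0},{"claw":4,"linear":[2.7,0,2.2],"twist":0},{"claw":4,"linear":[0,0,0],"twist":0},{"claw":4,"linear":[0,0,0],"twist":0}]'
python3 goto.py .563 -.277 .018 -7.4
```

```text
clock: 20.23
tool_pos: [0.5384, -0.274, 0.0571]
orientation: [-5.9, 89.9, -13.2]
force: [0.1, -0.8, -0.5]
opening: 0.0116
clock: 21.07
tool_pos: [0.5526, -0.2758, 0.0365]
orientation: [144.7, 90.0, 137.3]
force: [0.1, -0.2, -0.4]
opening: 0.0114
t 21.07 pos [ 0.5526 -0.2758  0.0365] yaw -7.37 open 0.0114 F [ 0.1 -0.2 -0.4] 
 linear [18.5  0.1 10.4] norm 21.0 twist 0.0005
```

```bash
python3 -m pendant '[{"claw":4,"linear":[2,0,1.5],"twist":0},{"claw":4,"linear":[2,0,1.5],"twist":0},{"claw":4,"linear":[2,0,1.4],"twist":0},{"claw":4,"linear":[2,0,1.3],"twist":0},{"claw":4,"linear":[2,0,1.2],"twist":0},{"claw":4,"linear":[2,0,1.1],"twist":0},{"claw":4,"linear":[2,0,1],"twist":0},{"claw":4,"linear":[2,0,0.9],"twist":0},{"claw":4,"linear":[0,0,0],"twist":0},{"claw":4,"linear":[0,0,0],"twist":0}]'
python3 goto.py .563 -.277 .018 -7.4
cat > lid.py <<'E'
from h import *
for c in ("wrist","side"):
    P=camera_params(c); im,d=snapshot(c); W=cloud(d,P); cv2.imwrite(f"pics/lid_{c}.png",im[:,:,::-1])
    D=W[:,:,:2]-[.557,-.276]; s=D@[.9917,-.1288]*1000; n=D@[.1288,.9917]*1000; z=W[:,:,2]*1000
    m=(abs(s)<115)&(abs(n)<60)&(z>7.5)&(z<50)
    if c=="wrist": m&=np.arange(400)[:,None]<225
    for nm,k in(("plate",m&(z<30)),("all",m)):
        if k.sum()>20: print(c,nm,k.sum(),"s",np.percentile(s[k],[1,99]).round(1),"n",np.percentile(n[k],[1,99]).round(1),"z med",np.median(z[k]).round(1),"tilt",np.degrees(np.arctan(np.polyfit(s[k],z[k],1)[0])).round(1))
E
python3 lid.py
```

```text
clock: 21.9
tool_pos: [0.5625, -0.277, 0.0208]
orientation: [3.5, 90.0, -3.9]
force: [-0.6, -0.3, 0.4]
opening: 0.012
t 21.9 pos [ 0.5625 -0.277   0.0208] yaw -7.37 open 0.012 F [-0.6 -0.3  0.4] 
 linear [2.8 0.1 0.5] norm 3.0 twist 0.0005
wrist plate 17203 s [-77.6  -9.5] n [-29.3  27.7] z med 14.5 tilt 2.2
wrist all 18228 s [-77.6  -9.6] n [-29.3  27.6] z med 14.6 tilt 6.7
side plate 479 s [-80.2  77.3] n [-27.5  47.8] z med 16.9 tilt 2.2
side all 554 s [-78.7  77.1] n [-27.1  46.1] z med 17.6 tilt 2.1
```

```bash
python3 -m pendant '[{"claw":4,"linear":[1,0,0],"twist":0},{"claw":4,"linear":[1,0,0],"twist":0},{"claw":4,"linear":[1,0,0],"twist":0},{"claw":4,"linear":[0.5,0,0],"twist":0},{"claw":4,"linear":[0,0,0],"twist":0},{"claw":12,"linear":[0,0,0],"twist":0},{"claw":16,"linear":[0,0,0],"twist":0},{"claw":24,"linear":[0,0,0],"twist":0},{"claw":36,"linear":[0,0,0],"twist":0},{"claw":36,"linear":[0,0,0],"twist":0}]'
python3 goto.py .563 -.277 .018 -7.4
python3 -m pendant '[{"claw":36,"linear":[-4,0,0],"twist":0},{"claw":36,"linear":[-10,0,0],"twist":0},{"claw":36,"linear":[-20,0,0],"twist":0},{"claw":36,"linear":[-28,0,0],"twist":0},{"claw":36,"linear":[-30,0,0],"twist":0},{"claw":36,"linear":[-30,0,-15],"twist":0},{"claw":36,"linear":[-25,0,-25],"twist":0},{"claw":36,"linear":[-15,0,-25],"twist":0},{"claw":36,"linear":[0,0,0],"twist":0},{"claw":36,"linear":[0,0,0],"twist":0}]'
python3 lid.py; python3 tilt.py
python3 - <<'E'
from h import *
im,d=snapshot("scene"); a=cv2.resize(im[90:330,190:490],(400,320)); b=cv2.resize(cv2.imread("pics/lid_side.png")[130:350,180:460],(400,320))
w=cv2.resize(cv2.imread("pics/lid_wrist.png")[0:260],(400,260)); s=cv2.resize(cv2.imread("pics/side_last.png"),(400,260))
cv2.imwrite("pics/final.png",np.vstack([np.hstack([a[:,:,::-1],b])[:320],np.hstack([w,s])])); print(get_obs()["clock"])
E
```

```text
clock: 22.83
tool_pos: [0.5614, -0.2769, 0.0169]
orientation: [171.6, 89.9, 164.2]
force: [0.4, 0.1, 0.4]
opening: 0.0306
t 22.83 pos [ 0.5614 -0.2769  0.0169] yaw -7.39 open 0.0306 F [0.4 0.1 0.4] 
 linear [-1.1  0.1  1.6] norm 2.0 twist 0.0001
clock: 23.67
tool_pos: [0.4976, -0.2688, 0.1822]
orientation: [-1.9, 89.8, -9.3]
force: [0.3, 0.2, -1.2]
opening: 0.0359
wrist plate 3470 s [-77.7 -20.3] n [-29.1  27.8] z med 13.6 tilt 0.6
wrist all 3518 s [-77.7 -20.3] n [-29.1  27.8] z med 13.6 tilt 1.8
side plate 502 s [-79.5  78.3] n [-28.7  35.1] z med 14.7 tilt 0.1
side all 587 s [-79.   77.9] n [-28.2  35.1] z med 15.1 tilt 0.3
side wall pts 647 x [-76.3  78.2] y 29.9
-80 78 z [ 7.7 38.9] y 29.8
-60 64 z [ 7.4 36. ] y 29.5
-40 72 z [ 9.6 37.5] y 29.8
-20 76 z [ 8.7 39.4] y 29.9
0 89 z [ 7.7 39.9] y 30.1
20 91 z [ 6.4 39.9] y 30.0
40 75 z [ 7.3 40.2] y 29.9
60 102 z [ 5.7 39.6] y 29.8
23.8667
```

View pics/final.png

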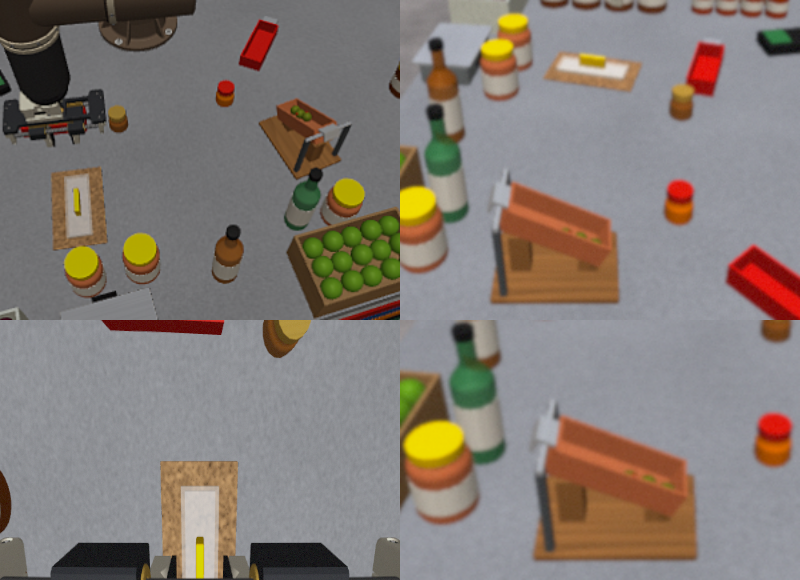

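```bash
python3 -c "
from plant import *
print(close_job(), get_obs()['clock'])"
```

```text
the job is handed in; nothing more can be done
the job is handed in; nothing more can be done
```

The covered dish hangs on the stand with its hook over the rail. I then lifted the lid off and laid it flat on the cork mat, handle up. I handed the job in at about 24 s, with the gripper open and clear of everything. No verdict was reported.

- **How it was done:** I gripped the dish level and hooked its tail over the rail. Lowering it along an arc let it pivot in the fingers until it sat on the slope. The lid came off square to the slope and was swung flat onto the mat the same way.
- **Dish:** with the lid still on, the lid plane was within measuring noise of the 28° slope and the dish lay straight. The last side view puts its side wall at y ≈ 30 mm, so it is centred. All three olives lie together at the low end.
- **Lid:** it lies centred on the mat with a tilt of about 0.1–0.6°.
- **Jars and bottles:** in the final picture they look to be where they were. I checked this by eye only.
- **Forces:** the highest reading I saw was about 18 N, when the dish was pressed onto the slope.
- **Checks that fell short:** the side camera missed the bottom few millimetres of the dish wall. That the dish is fully down on the slope therefore rests on the jump in force at contact and on the lid's height and tilt. One measuring script crashed on missing depth values and was rerun.

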